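# Make up a mixed order of four muffins and cover the carrier

## Task

Make up this order in the muffin carrier: exactly two chocolate muffins and two plain ones, standing upright on the raised platform of its base; two are there already, so add only what is missing from the board and leave the others standing on the board. Then put the clear cover on, turned square with the base so that it goes down over the platform and sits flat on the flange all round, without squashing a muffin. Do not knock the cup, jars and order pad around it about.

Things in the scene. Friction and masses are not known exactly. Their poses are not given: they have to be found in the camera images.
- carrier_base: base of the muffin carrier, fixed: teal flange 184 mm square, 8 mm thick; on it a cream raised platform 158 mm square, its top at 21 mm (the uppermost 3 mm stepped in 2.5 mm a side), with four ringed places for muffins at x, y = +-38 mm. Origin at the centre of the underside, x and y parallel to the sides; any yaw
- cover: loose cover: clear plastic box open below, teal lower edge, teal bar handle on top. Outside 174 mm square, inside 164 mm with 85 mm free height, flat top at 92 mm. The bar lies along y: 90 x 14 x 12 mm. Fits over the platform at any quarter turn, 3 mm play a side; when home its edge rests on the flange. Origin at the centre of its lower edge, axes parallel to the sides. 0.25 kg
- cover_grip (a point): centre of the cover's handle bar, 122 mm above the cover's lower edge and 30 mm above its flat top, on its axis
- board: wooden board, fixed, 200 (x) x 300 (y) x 21 mm, on which the spare muffins stand; origin at the centre of its underside
- place_0 (a point): centre of one of the four ringed places, on top of the base's raised platform
- place_1 (a point): centre of one of the four ringed places, on top of the base's raised platform
- place_2 (a point): centre of one of the four ringed places, on top of the base's raised platform
- place_3 (a point): centre of one of the four ringed places, on top of the base's raised platform
- muffin_dark_1: chocolate muffin: nearly black-brown crown with chocolate chunks, brown paper case, 62 mm across at its widest (34 to 50 mm above its foot), 58 mm high, paper case 46 mm wide at the foot; origin at the centre of its underside, z up. Weighs about 0.1 kg
- muffin_dark_2: chocolate muffin: nearly black-brown crown with chocolate chunks, brown paper case, 62 mm across at its widest (34 to 50 mm above its foot), 58 mm high, paper case 46 mm wide at the foot; origin at the centre of its underside, z up. Weighs about 0.1 kg
- muffin_dark_3: chocolate muffin: nearly black-brown crown with chocolate chunks, brown paper case, 62 mm across at its widest (34 to 50 mm above its foot), 58 mm high, paper case 46 mm wide at the foot; origin at the centre of its underside, z up. Weighs about 0.1 kg
- muffin_plain_1: plain muffin: golden crown with white sugar pearls, white paper case, 62 mm across at its widest (34 to 50 mm above its foot), 58 mm high, paper case 46 mm wide at the foot; origin at the centre of its underside, z up. Weighs about 0.1 kg
- muffin_plain_2: plain muffin: golden crown with white sugar pearls, white paper case, 62 mm across at its widest (34 to 50 mm above its foot), 58 mm high, paper case 46 mm wide at the foot; origin at the centre of its underside, z up. Weighs about 0.1 kg
- muffin_plain_3: plain muffin: golden crown with white sugar pearls, white paper case, 62 mm across at its widest (34 to 50 mm above its foot), 58 mm high, paper case 46 mm wide at the foot; origin at the centre of its underside, z up. Weighs about 0.1 kg
- espresso_cup: green espresso cup, a bystander; origin at the centre of its underside
- cinnamon_jar: spice jar with a red cap, a bystander; origin at the centre of its underside
- sugar_shaker: glass shaker, a bystander; origin at the centre of its underside
- order_pad: blue order pad, a bystander; origin at the centre of its underside

How it is judged:
By the outcome, as a careful person would: the job done as asked, in the order asked, and still so for the second after the job is handed in, with the robot touching nothing.
It also fails if it takes over 72 s, if anything falls off the work surface, if the arm or the gripper's body presses on something with over 40 N, if the wrist force passes 120 N, or if a joint passes its speed limit or range.

## Robot

A 7-joint arm with a two-finger parallel gripper is mounted at the origin on a cart in front of the work surface, level with it; the furniture and walls round the work are solid. World frame = base frame: x ahead of the robot, y to its left, z up, the work surface at z = 0. Lengths are in m, angles in rad, forces in N, time in s.
With the tool pointing down it reaches from about 0.4 to 0.85 m from the base axis. Payload 10.4 kg.
Tool frame: the origin (TCP) lies at the very end of the fingers, on their centre line; the grasp point (between the pads) lies 19 mm behind it; z points along the fingers, y is the direction in which the jaws open and shut (so a half turn about z gives the same grasp; the last joint's range is limited). The gripper opens to 87 mm and grips with 3 to 60 N. Pads are 19 mm wide; open, the fingers measure 117 mm over their backs; the gripper's body (75 mm by 190 mm) begins 51 mm behind the grasp point.
Start: joints at [-1.319, 0.332, -0.065, 1.46, 0.022, 1.35, -0.088], TCP at [0.17, 0.602, 0.202] pointing down, gripper open.
Joint ranges: [-2.6, 2.6], [-0.5, 2.12], [-1.47, 1.34], [0.16, 2.42], [-1.27, 4.41], [0.06, 2.06], [-2.6, 2.6]. Speed limits (rad/s): [2.22, 2.22, 2.79, 2.79, 3.14, 3.14, 3.14].

## Interface

Orientations are given as a unit quaternion [x, y, z, w].
In Python, from bench import r, eyes, job gives the robot as it stands. The module is installed in compiled form; this text tells all that it offers.
- The arm moves only by the tool play_rows, never from a script. Its argument "motion" is a list of rows, each a list of 7 numbers: the shift along the tool's x, y, z as a fraction of full scale, then the turn, a rotation vector about the tool's x, y, z as a fraction of full scale, then the opening in per cent of the stroke, from 0 (shut) to 100 (fully open). A call has 1 to 5 rows; each row is the pose to reach, as a shift and turn from the pose commanded when the call began, along the tool's axes at that moment; what a row does not reach only later rows make up. Full scale, the value 1, is 0.2 m for a shift and 90 degrees for a turn. A row lasts 1/8 s, in which the tool goes at most 62.5 mm and 10.7 degrees, less where a joint would pass 70% of its speed; a pose out of reach is approached as far as the arm can. A call with a number of a shift or a turn outside -1 to 1 is refused whole. A call with a gripper value outside its range is refused whole. The fingers move at their own pace and stop on an object; "squeeze" is the grip in N (left out, the last holds). Time passes only in rows, so rows that repeat a pose let the fingers close. It gives the time, the measured TCP pose, the force and the opening at its end, in the units of the state.
- r.read_state(): the state, without advancing time (a new reading comes with each control period).
- eyes.camera(name): name is "side" or "top" or "wrist"; returns a dict with "image" (480x640x3 uint8, red, green, blue), "mtx" (3x3 intrinsics, pixels), "dist" ([k1, k2, p1, p2, k3] as OpenCV has them; the pictures are not rectified), "R" (3x3) and "t" (3): a world point X has camera coordinates R X + t. Camera axes: x right, y down, z forward; pixel columns grow to the right and rows downward; lengths in m; the calibration is good to about 2 mm. A picture is of the moment at which its call begins. There is no depth.
- job.close_job(): hands the job in, once; it reports no verdict.
Trained networks look in a picture, given as the dict that the camera call returned (one of the last four; its "shot" number tells which), for a name from the list of things; names that differ only in an ending like _2 or _b are one class to them, and where a whole thing is asked for, a point or a joint stands for the part that bears it (a point fixed in the world has none). Each returns a list of dicts, best first, with "p" (0 to 1); they miss things now and then, are a little off and sometimes report something else, mostly with a low value. They report only what shows in the picture. A call takes as long as a camera call.
- eyes.regions_of(picture, label): "region" (480x640 bool, what is visible of it) and "xy" ([column, row] in pixels, amid what is visible of it).
- eyes.landmark_of(picture, label): "xy" ([column, row] in pixels: a listed point, or the origin of a listed thing).
The state is a dict: "time": time; "joint_positions": joint angles; "joint_vel": joint speeds; "joint_torque": joint torques, N m; "ee_pos": TCP position; "eef_rot": TCP orientation; "ft_force": force on the tool from outside, world axes, zero at the start; "torque": the same for the moment, N m; "width": finger opening in m.
Only numpy, scipy, OpenCV 4.12 (cv2) and the standard library are available. Lean on these libraries where they do the work, as an engineer would, in place of code of your own. Each camera call takes 0.05 s, during which the arm holds its last target. There are 200 camera calls.

## Working session

There is one attempt and no reset: what is moved stays moved. The work goes in short steps, Python scripts to look and compute and a tool call to move; the robot and the scene stay as the last step left them, time stands still between calls to the robot, and variables do not carry over. Pictures are saved under pics/ and viewed, about 8 in all and at most 12, crops included, and the job is handed in when it is done.

Besides the shell and the picture viewer there is one more tool, called by a JSON object that holds its "method" and its "body". play_rows: Moves the arm, as the interface text tells. Shift numbers are shares of 0.2 m and turn numbers shares of 90 degrees, none past 1 either way. Its arguments: {"type":"object","properties":{"motion":{"type":"array","items":{"type":"array","items":{"type":"number"}}},"squeeze":{"type":"number"}},"required":["motion"]}

```bash
mkdir -p pics; cat > h.py <<'E'
import numpy as np, cv2
from bench import r, eyes, job
from scipy.spatial.transform import Rotation as Ro
def ray(c,uv):
    p=cv2.undistortPoints(np.array([[uv]],float),np.array(c["mtx"],float),np.array(c["dist"],float))[0,0]
    R=np.array(c["R"]);t=np.array(c["t"]);return -R.T@t, R.T@np.array([p[0],p[1],1.])
def onz(c,uv,z):
    o,d=ray(c,uv);return o+d*(z-o[2])/d[2]
def proj(c,X):
    return cv2.projectPoints(np.array(X,float).reshape(-1,3),cv2.Rodrigues(np.array(c["R"],float))[0],np.array(c["t"],float),np.array(c["mtx"],float),np.array(c["dist"],float))[0][:,0]
def save(c,n): cv2.imwrite("pics/"+n,c["image"][:,:,::-1])
def delta(pos,R=None):
    "fractions for a target TCP pos / rotation from the current measured pose"
    s=r.read_state();Rt=Ro.from_quat(s["eef_rot"])
    d=Rt.inv().apply(np.array(pos)-s["ee_pos"])/0.2
    w=np.zeros(3) if R is None else (Rt.inv()*R).as_rotvec()/(np.pi/2)
    return np.round(np.r_[d,w],3)
E
cat > a.py <<'E'
from h import *
s=r.read_state();print(s["time"],s["ee_pos"],s["eef_rot"],s["width"])
ims=[]
for n in ["top","side"]:
    c=eyes.camera(n);save(c,n+"0.png")
    print(n,"cam at",-np.array(c["R"]).T@np.array(c["t"]))
    for l,z in [("carrier_base",0),("cover",0),("cover_grip",.122),("place_0",.021),("muffin_dark_1",.021),("muffin_plain_1",.021),("board",0),("espresso_cup",0),("cinnamon_jar",0),("sugar_shaker",0),("order_pad",0)]:
        print(l,[(round(d["p"],2),np.round(d["xy"]).tolist(),np.round(onz(c,d["xy"],z)[:2],3).tolist()) for d in eyes.landmark_of(c,l)[:7]])
E
python3 a.py
```

```text
0.0 [0.16950282 0.60114456 0.20137165] [ 1.36974656e-01  9.90574302e-01 -7.00899762e-04 -6.73859862e-05] 0.08691497720113849
top cam at [ 0.49225149 -0.09498014  1.57351944]
carrier_base [(0.55, [383.0, 272.0], [0.493, -0.299])]
cover [(0.95, [287.0, 276.0], [0.481, -0.014])]
cover_grip [(0.91, [284.0, 275.0], [0.486, -0.011]), (0.56, [386.0, 288.0], [0.448, -0.291])]
place_0 [(0.98, [378.0, 253.0], [0.547, -0.281]), (0.96, [387.0, 290.0], [0.438, -0.306]), (0.84, [365.0, 279.0], [0.473, -0.244]), (0.64, [219.0, 182.0], [0.763, 0.185]), (0.52, [206.0, 295.0], [0.429, 0.22])]
muffin_dark_1 [(0.88, [207.0, 295.0], [0.43, 0.218]), (0.79, [162.0, 297.0], [0.425, 0.35]), (0.65, [399.0, 268.0], [0.502, -0.344]), (0.63, [386.0, 287.0], [0.447, -0.304]), (0.53, [203.0, 258.0], [0.538, 0.229]), (0.52, [221.0, 181.0], [0.764, 0.179])]
muffin_plain_1 [(0.77, [388.0, 287.0], [0.448, -0.311]), (0.73, [165.0, 262.0], [0.528, 0.342])]
board [(0.82, [184.0, 279.0], [0.476, 0.291]), (0.67, [330.0, 185.0], [0.752, -0.144])]
espresso_cup [(0.78, [324.0, 186.0], [0.752, -0.127]), (0.74, [189.0, 278.0], 
[... 542 characters left out ...]
.316]), (0.71, [253.0, 175.0], [0.52, -0.347])]
muffin_dark_1 [(0.84, [440.0, 253.0], [0.436, 0.225]), (0.76, [254.0, 173.0], [0.512, -0.35]), (0.67, [474.0, 278.0], [0.45, 0.335])]
muffin_plain_1 [(0.83, [422.0, 283.0], [0.542, 0.23]), (0.76, [278.0, 163.0], [0.444, -0.311]), (0.64, [465.0, 302.0], [0.524, 0.347])]
board [(0.75, [256.0, 173.0], [0.499, -0.353]), (0.7, [450.0, 281.0], [0.485, 0.287]), (0.36, [355.0, 204.0], [0.425, -0.051])]
espresso_cup [(0.93, [259.0, 276.0], [0.762, -0.148]), (0.17, [437.0, 251.0], [0.425, 0.217])]
cinnamon_jar [(0.78, [338.0, 331.0], [0.772, 0.113])]
sugar_shaker [(0.75, [361.0, 347.0], [0.774, 0.183])]
order_pad [(0.79, [207.0, 142.0], [0.491, -0.549])]
```

```bash
python3 -c "
import cv2
a=cv2.imread('pics/top0.png')[140:340,130:500];b=cv2.imread('pics/side0.png')[110:370,190:510]
a=cv2.resize(a,(800,432),interpolation=2);b=cv2.resize(b,(740,600),interpolation=2)
cv2.imwrite('pics/t1.png',a);cv2.imwrite('pics/s1.png',b)"
```

```text
(no output)
```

View pics/t1.png

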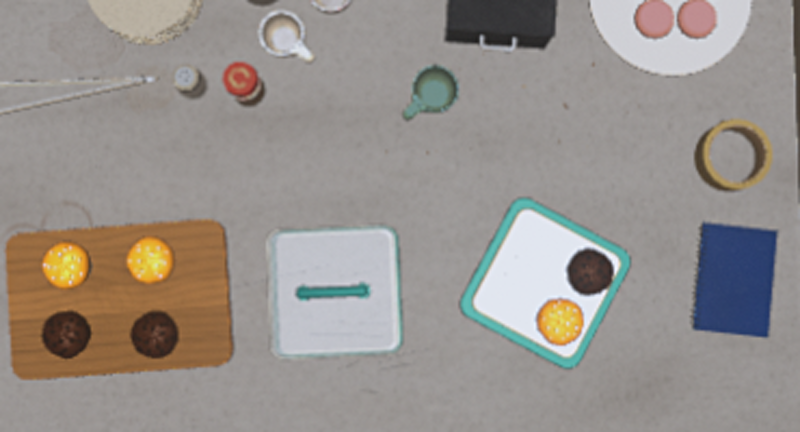

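View pics/s1.png

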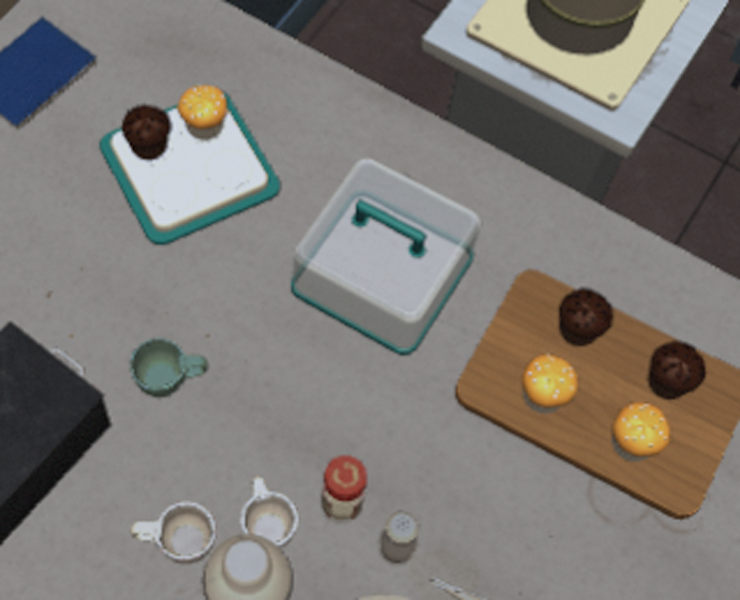

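The top view shows the base at about (383,272), already holding one chocolate and one plain muffin. The board carries 2+2, so I need to add one of each. The cover is at about (286,276) with its bar nearly along world y. I'll fit the base and cover outlines and work out the first move.

```bash
cat >> h.py <<'E'
def Rj(deg):
    a=np.radians(deg);y=np.array([np.cos(a),np.sin(a),0]);z=np.array([0,0,-1.]);return Ro.from_matrix(np.c_[np.cross(y,z),y,z])
def rect(c,mask,z):
    k=cv2.findContours(mask.astype(np.uint8),cv2.RETR_EXTERNAL,cv2.CHAIN_APPROX_NONE)[0];k=max(k,key=cv2.contourArea)[:,0]
    P=np.array([onz(c,p,z)[:2] for p in k],np.float32);return cv2.minAreaRect(P*1000)
E
python3 - <<'E'
from h import *
c=eyes.camera("top")
for l,z in [("carrier_base",.006),("cover",.09),("cover_grip",.122)]:
    for d in eyes.regions_of(c,l)[:2]: print(l,round(d["p"],2),d["region"].sum(),rect(c,d["region"],z))
im=cv2.cvtColor(c["image"],cv2.COLOR_RGB2HSV)
m=cv2.inRange(im,(75,60,40),(100,255,255)); 
for n,(x0,x1,y0,y1) in {"bar":(258,312,262,285),"flange":(330,430,225,320)}.items():
    q=np.zeros_like(m);q[y0:y1,x0:x1]=m[y0:y1,x0:x1];print(n,(q>0).sum(),rect(c,q>0,.122 if n=="bar" else .006))
print(delta([.54,.23,.2],Rj(17)))
E
```

```text
carrier_base 0.66 5447 ((478.59783935546875, 288.1039733886719), (204.80638122558594, 307.0903625488281), 3.7731716632843018)
carrier_base 0.56 3146 ((498.3721008300781, -293.356689453125), (186.5033721923828, 187.80393981933594), 61.27162551879883)
cover 0.83 3589 ((488.1290588378906, -10.230072021484375), (168.58541870117188, 170.51365661621094), 1.791988730430603)
cover 0.68 3023 ((496.74993896484375, -283.4962158203125), (173.80738830566406, 174.99899291992188), 61.081634521484375)
cover_grip 0.96 3569 ((489.1419677734375, -12.12823486328125), (162.716064453125, 166.72068786621094), 1.5963598489761353)
bar 162 ((487.6656494140625, -11.133533477783203), (16.534502029418945, 90.36116027832031), 1.6174851655960083)
flange 867 ((496.62774658203125, -294.79791259765625), (182.8754425048828, 182.71595764160156), 61.179412841796875)
[-2.287 -1.286  0.011  0.    -0.     0.636]
```

{"method": "play_rows", "body": {"motion": [[-0.27,-0.15,0,0,0,0.11,100],[-0.54,-0.3,0,0,0,0.22,100],[-0.8,-0.45,0,0,0,0.33,100],[-0.99,-0.56,0,0,0,0.42,100],[-0.99,-0.56,0,0,0,0.5,100]], "squeeze": 10}}

```text
time: 2.02
ee_pos: [0.3333, 0.4369, 0.2026]
eef_rot: [0.51, 0.86, 0.0, 0.001]
ft_force: [0.6, 2.0, -0.8]
width: 0.087
```

```bash
python3 -c "
from h import *
print(r.read_state()['ee_pos'],delta([.54,.23,.2],Rj(16)))"
```

```text
[0.33325362 0.43694594 0.20263089] [-1.404e+00  4.120e-01  1.500e-02  1.000e-03  0.000e+00  1.400e-01]
```

{"method": "play_rows", "body": {"motion": [[-0.3,0.09,0,0,0,0.08,100],[-0.6,0.18,0,0,0,0.14,100],[-0.85,0.25,0,0,0,0.14,100],[-1,0.29,0,0,0,0.14,100],[-1,0.29,0,0,0,0.14,100]]}}

```text
time: 2.65
ee_pos: [0.48, 0.2914, 0.2023]
eef_rot: [0.599, 0.801, 0.0, 0.0]
ft_force: [-0.4, 0.3, 0.5]
width: 0.0871
```

```bash
cat > w.py <<'E'
from h import *
import sys
c=eyes.camera("wrist");save(c,sys.argv[1]);s=r.read_state()
print(s["time"],s["ee_pos"],"cam",-np.array(c["R"]).T@np.array(c["t"]))
for l,zz in [x.split(":") for x in sys.argv[2:]]:
    print(l,[(round(d["p"],2),np.round(d["xy"]).tolist(),np.round(onz(c,d["xy"],float(zz))[:2],4).tolist()) for d in eyes.landmark_of(c,l)[:5]])
E
python3 w.py w1.png muffin_plain_1:.021 muffin_dark_1:.021; python3 -c "
from h import *
print(delta([.54,.23,.2],Rj(16)))"
```

```text
2.7 [0.47857407 0.29322986 0.20216372] cam [0.45977758 0.35737905 0.38430934]
muffin_plain_1 [(0.83, [350.0, 278.0], [0.5307, 0.2302]), (0.7, [382.0, 171.0], [0.5271, 0.3422])]
muffin_dark_1 [(0.82, [258.0, 254.0], [0.4341, 0.2287]), (0.77, [290.0, 141.0], [0.4361, 0.3438])]
[-0.401  0.207  0.01  -0.    -0.     0.008]
```

View pics/w1.png

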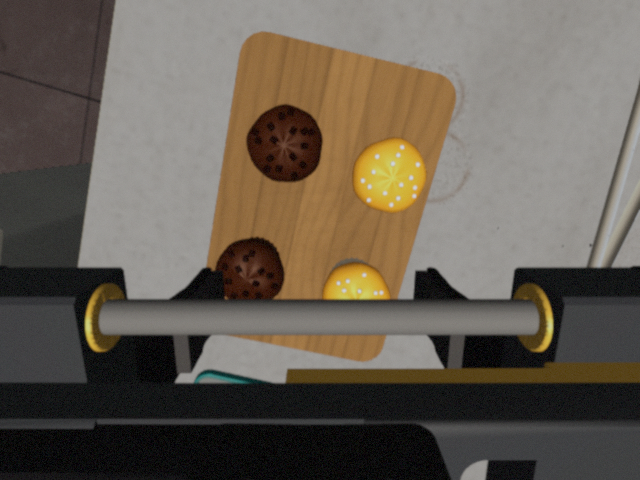

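The wrist picture shows all four muffins: plain crowns at about (390,175) and (357,298), dark at (285,143) and (250,272). The near ones are partly hidden by the gripper, so I'll fix positions from the crown centres.

```bash
python3 -c "
from h import *
c=eyes.camera('wrist')
for p in [(390,175),(357,297),(285,143),(250,272)]: print(p,onz(c,p,.063))
print(delta([.54,.23,.2],Rj(16)))"
```

```text
(390, 175) [0.52384021 0.34665093 0.063     ]
(357, 297) [0.53184199 0.2333604  0.063     ]
(285, 143) [0.43233717 0.34650265 0.063     ]
(250, 272) [0.43221066 0.22878611 0.063     ]
[-0.402  0.207  0.01  -0.    -0.     0.009]
```

{"method": "play_rows", "body": {"motion": [[-0.25,0.12,0,0,0,0,100],[-0.39,0.185,0.05,0,0,0,100],[-0.39,0.185,0.33,0,0,0,100],[-0.39,0.185,0.6,0,0,0,100],[-0.39,0.185,0.6,0,0,0,100]]}}

```text
time: 3.48
ee_pos: [0.5327, 0.2297, 0.0788]
eef_rot: [0.596, 0.803, -0.003, -0.002]
ft_force: [0.1, 1.4, 1.7]
width: 0.0869
```

{"method": "play_rows", "body": {"motion": [[0,0,0.1,0,0,0,100],[0,0,0.19,0,0,0,100],[0,0,0.19,0,0,0,60],[0,0,0.19,0,0,0,40],[0,0,0.19,0,0,0,40]], "squeeze": 8}}

```text
time: 4.1
ee_pos: [0.5364, 0.2301, 0.0451]
eef_rot: [0.597, 0.802, 0.001, 0.0]
ft_force: [-0.5, -0.2, 0.7]
width: 0.0648
```

{"method": "play_rows", "body": {"motion": [[0,0,0,0,0,0,40],[0,0,0,0,0,0,40],[0,0,-0.25,0,0,0,40],[0,0,-0.5,0,0,0,40],[0,0,-0.75,0,0,0,40]]}}

```text
time: 4.72
ee_pos: [0.5357, 0.2296, 0.1956]
eef_rot: [0.597, 0.802, -0.0, -0.0]
ft_force: [0.6, -0.0, -0.8]
width: 0.0616
```

```bash
python3 -c "
from h import *
print(r.read_state()['width'],r.read_state()['ee_pos'],delta([.549,-.280,.2],Rj(16)))"
```

```text
0.06156808385120683 [0.53568227 0.22955604 0.19558438] [-2.46  -0.666 -0.022 -0.     0.     0.007]
```

{"method": "play_rows", "body": {"motion": [[-0.2,-0.054,-0.02,0,0,0,40],[-0.4,-0.108,-0.02,0,0,0,40],[-0.6,-0.162,-0.02,0,0,0,40],[-0.8,-0.217,-0.02,0,0,0,40],[-1,-0.271,-0.02,0,0,0,40]], "squeeze": 12}}

```text
time: 5.35
ee_pos: [0.5411, 0.0212, 0.1981]
eef_rot: [0.597, 0.802, 0.0, -0.0]
ft_force: [0.3, -0.5, -1.1]
width: 0.0614
```

{"method": "play_rows", "body": {"motion": [[-0.2,-0.054,0,0,0,0,40],[-0.4,-0.108,0,0,0,0,40],[-0.6,-0.162,0,0,0,0,40],[-0.7,-0.19,0,0,0,0,40],[-0.7,-0.19,0,0,0,0,40]]}}

```text
time: 5.98
ee_pos: [0.5446, -0.1243, 0.198]
eef_rot: [0.599, 0.801, -0.0, 0.0]
ft_force: [-0.3, 0.7, -0.8]
width: 0.0612
```

```bash
python3 w.py w2.png place_0:.021 muffin_plain_1:.021 muffin_dark_1:.021 carrier_base:0; python3 -c "
from h import *
print(delta([.549,-.280,.2],Rj(16)))"
```

```text
6.025 [ 0.54484435 -0.12252098  0.19792296] cam [ 0.52449357 -0.05828161  0.38006204]
place_0 [(0.74, [280.0, 350.0], [0.5476, -0.282])]
muffin_plain_1 [(0.66, [316.0, 257.0], [0.5554, -0.172])]
muffin_dark_1 [(0.71, [281.0, 46.0], [0.4725, 0.0039]), (0.56, [279.0, 351.0], [0.5473, -0.2845])]
carrier_base [(0.56, [235.0, 340.0], [0.4971, -0.2975])]
[-0.767 -0.211 -0.01   0.    -0.     0.008]
```

View pics/w2.png

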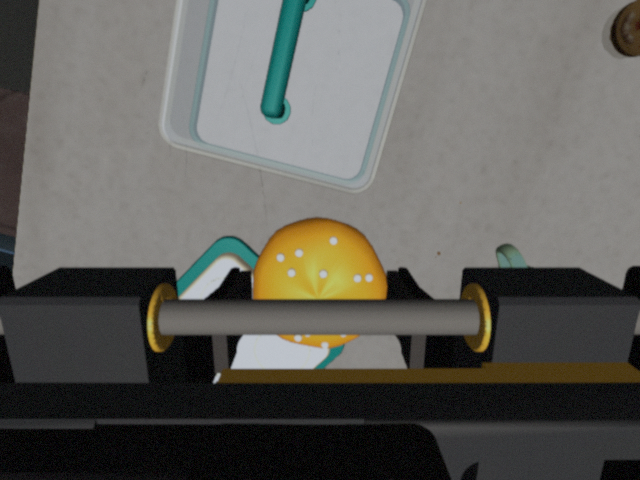

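The muffin is held upright at about (318,285). The networks put the place at (0.548,-0.281), which agrees with my outline fit. Placing it now.

{"method": "play_rows", "body": {"motion": [[-0.25,-0.07,0,0,0,0,40],[-0.5,-0.14,0,0,0,0,40],[-0.77,-0.213,0.03,0,0,0,40],[-0.77,-0.213,0.25,0,0,0,40],[-0.77,-0.213,0.45,0,0,0,40]]}}

```text
time: 6.85
ee_pos: [0.5486, -0.2819, 0.1068]
eef_rot: [0.597, 0.802, 0.0, 0.0]
ft_force: [1.2, 1.0, -1.2]
width: 0.0612
```

{"method": "play_rows", "body": {"motion": [[0,0,0.15,0,0,0,40],[0,0,0.25,0,0,0,40],[0,0,0.28,0,0,0,40],[0,0,0.28,0,0,0,40],[0,0,0.28,0,0,0,40]]}}

```text
time: 7.48
ee_pos: [0.5491, -0.2824, 0.0533]
eef_rot: [0.597, 0.802, 0.0, 0.001]
ft_force: [0.6, 0.1, -0.6]
width: 0.0614
```

{"method": "play_rows", "body": {"motion": [[0,0,0.025,0,0,0,40],[0,0,0.04,0,0,0,40],[0,0,0.045,0,0,0,40],[0,0,0.045,0,0,0,40]]}}

```text
time: 7.98
ee_pos: [0.5488, -0.2827, 0.0445]
eef_rot: [0.597, 0.802, 0.0, 0.001]
ft_force: [-4.3, 1.8, 11.5]
width: 0.0616
```

{"method": "play_rows", "body": {"motion": [[0,0,0,0,0,0,85],[0,0,0,0,0,0,100],[0,0,0,0,0,0,100],[0,0,-0.12,0,0,0,100],[0,0,-0.35,0,0,0,100]]}}

```text
time: 8.6
ee_pos: [0.5472, -0.2814, 0.1122]
eef_rot: [0.597, 0.802, -0.001, -0.002]
ft_force: [0.7, -0.9, -0.1]
width: 0.0867
```

```bash
python3 -c "
from h import *
print(delta([.433,.226,.2],Rj(16)))"
```

```text
[ 2.595e+00  1.790e-01 -4.340e-01 -2.000e-03 -1.000e-03  7.000e-03]
```

{"method": "play_rows", "body": {"motion": [[0,0,-0.25,0,0,0,100],[0.12,0,-0.43,0,0,0,100],[0.42,0.03,-0.43,0,0,0,100],[0.71,0.05,-0.43,0,0,0,100],[1,0.07,-0.43,0,0,0,100]]}}

```text
time: 9.22
ee_pos: [0.5039, -0.0847, 0.1991]
eef_rot: [0.597, 0.802, 0.0, 0.0]
ft_force: [0.9, 1.4, 0.3]
width: 0.0869
```

{"method": "play_rows", "body": {"motion": [[0.25,0.02,0,0,0,0,100],[0.5,0.035,0,0,0,0,100],[0.75,0.05,0,0,0,0,100],[1,0.07,0,0,0,0,100]]}}

```text
time: 9.72
ee_pos: [0.4599, 0.1106, 0.1993]
eef_rot: [0.597, 0.802, 0.0, 0.0]
ft_force: [0.8, 1.0, -0.3]
width: 0.0872
```

```bash
python3 -c "
from h import *
c=eyes.camera('top');save(c,'top2.png')
for l in ['muffin_dark_1','muffin_plain_1']:
  for d in eyes.landmark_of(c,l): print(l,round(d['p'],2),onz(c,d['xy'],.021)[:2])
print(delta([.433,.226,.2],Rj(16)))"
```

```text
muffin_dark_1 0.84 [0.42341424 0.34077801]
muffin_dark_1 0.75 [ 0.50854538 -0.33807242]
muffin_plain_1 0.87 [ 0.44489175 -0.31377814]
muffin_plain_1 0.71 [0.52585127 0.34243999]
muffin_plain_1 0.66 [ 0.54862923 -0.28088736]
[ 0.587  0.039 -0.005 -0.    -0.     0.01 ]
```

{"method": "play_rows", "body": {"motion": [[0.3,0.02,0,0,0,0,100],[0.585,0.04,0.03,0,0,0,100],[0.585,0.04,0.3,0,0,0,100],[0.585,0.04,0.55,0,0,0,100],[0.585,0.04,0.6,0,0,0,100]]}}

```text
time: 10.5
ee_pos: [0.4335, 0.2212, 0.0766]
eef_rot: [0.598, 0.802, -0.003, -0.001]
ft_force: [0.7, 0.2, 0.5]
width: 0.0867
```

{"method": "play_rows", "body": {"motion": [[0,0,0.1,0,0,0,100],[0,0,0.175,0,0,0,100],[0,0,0.175,0,0,0,60],[0,0,0.175,0,0,0,40],[0,0,0.175,0,0,0,40]], "squeeze": 8}}

```text
time: 11.12
ee_pos: [0.4352, 0.2238, 0.045]
eef_rot: [0.597, 0.802, 0.001, 0.0]
ft_force: [-1.0, -0.6, 0.8]
width: 0.0647
```

{"method": "play_rows", "body": {"motion": [[0,0,0,0,0,0,40],[0,0,0,0,0,0,40],[0,0,-0.25,0,0,0,40],[0,0,-0.5,0,0,0,40],[0,0,-0.77,0,0,0,40]], "squeeze": 12}}

```text
time: 11.75
ee_pos: [0.4341, 0.2231, 0.1994]
eef_rot: [0.597, 0.802, -0.0, -0.0]
ft_force: [1.0, -0.3, -2.2]
width: 0.0616
```

```bash
python3 -c "
from h import *
print(r.read_state()['width'],delta([.4825,-.2435,.2],Rj(16)))"
```

```text
0.06155474473168697 [-2.305e+00 -4.370e-01 -2.000e-03 -1.000e-03  0.000e+00  7.000e-03]
```

{"method": "play_rows", "body": {"motion": [[-0.2,-0.038,0,0,0,0,40],[-0.4,-0.076,0,0,0,0,40],[-0.6,-0.114,0,0,0,0,40],[-0.8,-0.152,0,0,0,0,40],[-1,-0.19,0,0,0,0,40]]}}

```text
time: 12.38
ee_pos: [0.4553, 0.0197, 0.198]
eef_rot: [0.597, 0.802, 0.0, -0.0]
ft_force: [-0.3, 0.4, -1.3]
width: 0.0613
```

{"method": "play_rows", "body": {"motion": [[-0.2,-0.038,0,0,0,0,40],[-0.4,-0.076,0,0,0,0,40],[-0.6,-0.114,0,0,0,0,40],[-0.8,-0.152,0,0,0,0,40],[-1,-0.19,0,0,0,0,40]]}}

```text
time: 13.0
ee_pos: [0.4763, -0.1827, 0.198]
eef_rot: [0.597, 0.802, 0.0, -0.0]
ft_force: [0.8, 0.1, -1.6]
width: 0.0615
```

{"method": "play_rows", "body": {"motion": [[-0.2,-0.04,0,0,0,0,40],[-0.3,-0.057,0,0,0,0,40],[-0.3,-0.057,0.2,0,0,0,40],[-0.3,-0.057,0.45,0,0,0,40],[-0.3,-0.057,0.45,0,0,0,40]]}}

```text
time: 13.62
ee_pos: [0.4803, -0.2413, 0.1054]
eef_rot: [0.597, 0.802, -0.001, -0.003]
ft_force: [0.4, 0.7, -1.1]
width: 0.0614
```

```bash
python3 -c "
from h import *
print(r.read_state()['width'],delta([.4825,-.2435,.0455],Rj(16)))"
```

```text
0.06140491764523068 [-0.015  0.009  0.299 -0.004 -0.002  0.007]
```

{"method": "play_rows", "body": {"motion": [[0,0,0.15,0,0,0,40],[0,0,0.24,0,0,0,40],[0,0,0.27,0,0,0,40],[0,0,0.27,0,0,0,40],[0,0,0.27,0,0,0,40]]}}

```text
time: 14.25
ee_pos: [0.4834, -0.2425, 0.0551]
eef_rot: [0.597, 0.802, 0.0, 0.001]
ft_force: [0.1, -0.6, -0.4]
width: 0.0617
```

```bash
python3 -c "
from h import *
print(r.read_state()['width'],delta([.4825,-.2435,.0455],Rj(16)))"
```

```text
0.06173403681994224 [-0.003 -0.006  0.048  0.001  0.     0.007]
```

{"method": "play_rows", "body": {"motion": [[0,0,0.025,0,0,0,40],[0,0,0.04,0,0,0,40],[0,0,0.048,0,0,0,40],[0,0,0.052,0,0,0,40],[0,0,0.052,0,0,0,40]]}}

```text
time: 14.88
ee_pos: [0.4828, -0.2424, 0.0445]
eef_rot: [0.597, 0.802, 0.0, -0.0]
ft_force: [-4.5, 2.4, 11.9]
width: 0.0613
```

{"method": "play_rows", "body": {"motion": [[0,0,0,0,0,0,85],[0,0,0,0,0,0,100],[0,0,0,0,0,0,100],[0,0,-0.12,0,0,0,100],[0,0,-0.35,0,0,0,100]]}}

```text
time: 15.5
ee_pos: [0.4816, -0.2417, 0.1132]
eef_rot: [0.597, 0.802, -0.001, -0.002]
ft_force: [0.5, 0.5, -0.1]
width: 0.0867
```

```bash
python3 -c "
from h import *
print(delta([.4875,-.0115,.2],Rj(1.6)))"
```

```text
[ 1.095e+00  3.570e-01 -4.340e-01 -2.000e-03 -1.000e-03  1.670e-01]
```

{"method": "play_rows", "body": {"motion": [[0,0,-0.25,0,0,0,100],[0.05,0.02,-0.5,0,0,0.05,100],[0.25,0.08,-0.6,0,0,0.12,100],[0.35,0.11,-0.6,0,0,0.166,100],[0.35,0.11,-0.6,0,0,0.166,100]]}}

```text
time: 16.12
ee_pos: [0.4842, -0.1671, 0.2338]
eef_rot: [0.695, 0.719, 0.001, -0.0]
ft_force: [-0.2, 0.5, -0.2]
width: 0.0872
```

```bash
cat > k.py <<'E'
from h import *
for n in ["wrist","top","side"]:
    c=eyes.camera(n);save(c,n+"3.png")
    for d in eyes.landmark_of(c,"cover_grip")[:2]: print(n,"grip",round(d["p"],2),onz(c,d["xy"],.122)[:2])
    for d in eyes.landmark_of(c,"cover")[:2]: print(n,"cover",round(d["p"],2),onz(c,d["xy"],0)[:2])
    for d in eyes.landmark_of(c,"carrier_base")[:2]: print(n,"base",round(d["p"],2),onz(c,d["xy"],0)[:2])
    for d in eyes.landmark_of(c,"place_0")[:5]: print(n,"place",round(d["p"],2),onz(c,d["xy"],.021)[:2])
    for l in ["muffin_dark_1","muffin_plain_1"]:
        print(n,l,[(round(d["p"],2),np.round(onz(c,d["xy"],.021)[:2],3).tolist()) for d in eyes.landmark_of(c,l)])
    hs=cv2.cvtColor(c["image"],cv2.COLOR_RGB2HSV);m=cv2.inRange(hs,(75,60,40),(100,255,255))
    k,lab,st,ce=cv2.connectedComponentsWithStats(m)
    for i in range(1,k):
        if st[i,4]>100:
            print(n,st[i],"z.122",np.round(rect(c,lab==i,.122)[0]),np.round(rect(c,lab==i,.122)[1]),round(rect(c,lab==i,.122)[2],1),"z.007",rect(c,lab==i,.007))
print(r.read_state()["ee_pos"],delta([.4875,-.0115,.2],Rj(1.6)))
E
python3 k.py; python3 -c "
import cv2,numpy as np
cv2.imwrite('pics/s3.png',cv2.resize(cv2.imread('pics/side3.png')[130:270,220:420],(800,560),interpolation=2))"
```

```text
wrist grip 0.84 [ 0.488755   -0.01348722]
wrist grip 0.55 [ 0.45453188 -0.25162867]
wrist cover 0.72 [ 0.49110035 -0.01391976]
wrist cover 0.3 [ 0.48353896 -0.24745943]
wrist muffin_dark_1 [(0.95, [0.51, -0.349]), (0.77, [0.484, -0.239]), (0.45, [0.489, -0.018])]
wrist muffin_plain_1 [(0.7, [0.444, -0.305]), (0.63, [0.546, -0.282])]
wrist [ 319    0   26   86 1646] z.122 [489. -36.] [18. 55.] 1.9 z.007 ((491.6600646972656, -10.946537017822266), (25.07843017578125, 76.658203125), 1.8945409059524536)
wrist [255 131 149   5 477] z.122 [489. -97.] [111.   3.] 2.2 z.007 ((492.3533020019531, -96.66979217529297), (153.99656677246094, 3.991915702819824), 2.2460620403289795)
wrist [574 154  19  33 148] z.122 [ 686. -117.] [11. 25.] 26.6 z.007 ((766.7996215820312, -123.85041809082031), (15.860740661621094, 35.03926467895508), 26.637460708618164)
wrist [ 244  211  172   90 2688] z.122 [ 490. -190.] [143.  71.] 7.6 z.007 ((493.3774108886719, -226.39385986328125), (199.5171356201172, 98.8306884765625), 7.5724077224731445)
wrist [370 350  19  19 121] z.122 [ 540. -287.] [23.  5.] 61.4 z.007 ((563.
[... 1329 characters left out ...]
[0.509, -0.347])]
side muffin_plain_1 [(0.74, [0.549, -0.277]), (0.74, [0.446, -0.306]), (0.6, [0.515, 0.338])]
side [233 153  78  63 633] z.122 [ 556. -247.] [168. 168.] 60.8 z.007 ((500.0119934082031, -296.2607421875), (183.84962463378906, 183.7223358154297), 60.836368560791016)
side [342 197  32  25 225] z.122 [498.  -8.] [31. 96.] 1.9 z.007 ((436.0928955078125, -34.83490753173828), (33.97826385498047, 105.12840270996094), 1.8545423746109009)
side [316 219  79  45 221] z.122 [583.  48.] [111. 207.] 43.5 z.007 ((529.55908203125, 25.992111206054688), (121.37208557128906, 226.8011016845703), 43.495723724365234)
[ 0.48378868 -0.16886524  0.23370595] [ 0.786  0.042  0.169  0.    -0.     0.001]
```

View pics/wrist3.png

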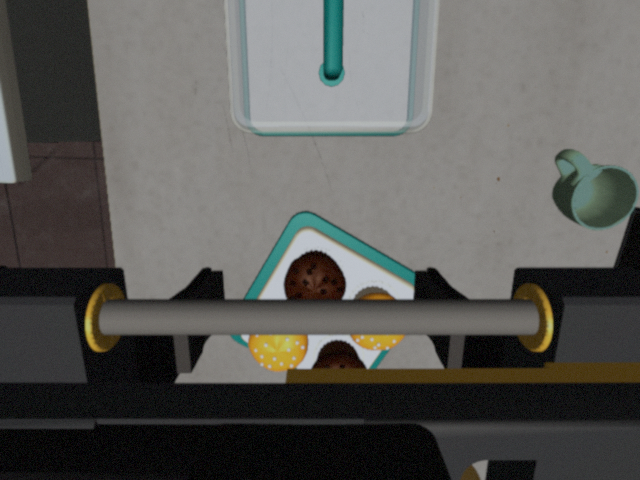

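View pics/s3.png

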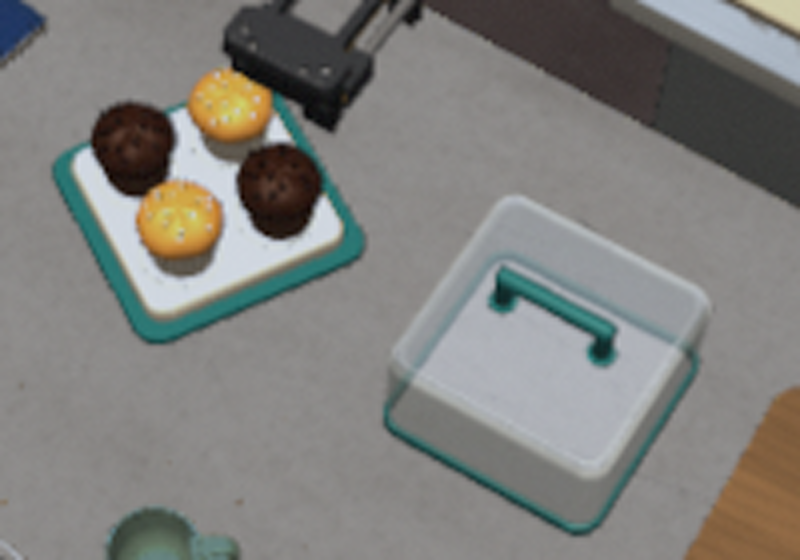

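All four muffins stand upright on the platform in the right places, two chocolate and two plain, and the cover is at (0.488,-0.011) with yaw 1.7°. Next I'll grip the handle.

{"method": "play_rows", "body": {"motion": [[0.25,0.015,0,0,0,0,100],[0.5,0.03,0,0,0,0,100],[0.7,0.042,0.05,0,0,0,100],[0.786,0.044,0.25,0,0,0,100],[0.786,0.044,0.45,0,0,0,100]]}}

```text
time: 17.8
ee_pos: [0.4881, -0.0095, 0.1428]
eef_rot: [0.695, 0.719, 0.001, 0.0]
ft_force: [-0.9, -0.5, 0.9]
width: 0.0868
```

```bash
python3 -c "
from h import *
print(delta([.488,-.0115,.104],Rj(1.7)))"
```

```text
[-0.01  -0.001  0.194  0.001 -0.     0.002]
```

{"method": "play_rows", "body": {"motion": [[-0.008,0,0.1,0,0,0,40],[-0.008,0,0.19,0,0,0,40],[-0.008,0,0.194,0,0,0,35],[-0.008,0,0.194,0,0,0,30],[-0.008,0,0.194,0,0,0,30]], "squeeze": 40}}

```text
time: 18.42
ee_pos: [0.4885, -0.013, 0.1058]
eef_rot: [0.696, 0.718, 0.001, 0.0]
ft_force: [-0.2, 0.8, -0.4]
width: 0.0449
```

{"method": "play_rows", "body": {"motion": [[0,0,0,0,0,0,10],[0,0,0,0,0,0,5],[0,0,0,0,0,0,5],[0,0,0,0,0,0,5],[0,0,0,0,0,0,5]]}}

```text
time: 19.05
ee_pos: [0.4881, -0.0131, 0.105]
eef_rot: [0.696, 0.718, 0.0, 0.0]
ft_force: [-0.5, 0.5, 1.6]
width: 0.0128
```

{"method": "play_rows", "body": {"motion": [[0,0,0,0,0,0,5],[0,0,-0.1,0,0,0,5],[0,0,-0.3,0,0,0,5],[0,0,-0.5,0,0,0,5],[0,0,-0.62,0,0,0,5]]}}

```text
time: 19.68
ee_pos: [0.488, -0.0132, 0.2304]
eef_rot: [0.697, 0.718, 0.001, 0.0]
ft_force: [1.4, 0.7, -1.5]
width: 0.0126
```

```bash
python3 -c "
from h import *
s=r.read_state();print(s['width'],s['ft_force'],s['torque'],s['ee_pos'],delta([.498,-.2955,.235],Rj(-29)))"
```

```text
0.012555968562295778 [ 1.39865242  0.73802882 -1.47062818] [-0.01826245 -0.00038074 -0.00305137] [ 0.48803698 -0.0131643   0.23044655] [-1.413  0.008 -0.023  0.    -0.     0.341]
```

{"method": "play_rows", "body": {"motion": [[-0.15,0,-0.02,0,0,0.03,5],[-0.35,0,-0.02,0,0,0.08,5],[-0.55,0.003,-0.02,0,0,0.14,5],[-0.75,0.005,-0.02,0,0,0.2,5],[-0.95,0.008,-0.02,0,0,0.26,5]]}}

```text
time: 20.3
ee_pos: [0.4942, -0.2052, 0.2322]
eef_rot: [0.829, 0.56, -0.0, -0.0]
ft_force: [0.4, -0.4, -1.8]
width: 0.0127
```

```bash
python3 -c "
from h import *
s=r.read_state();print(s['width'],s['ft_force'],s['ee_pos'],delta([.498,-.2955,.235],Rj(-29)))"
```

```text
0.01273554609678154 [ 0.41206876 -0.36004076 -1.80610496] [ 0.49418497 -0.20517711  0.23216945] [-0.412  0.187 -0.014 -0.001  0.     0.078]
```

{"method": "play_rows", "body": {"motion": [[-0.18,0.08,-0.01,0,0,0.04,5],[-0.34,0.15,-0.01,0,0,0.07,5],[-0.4,0.178,-0.01,0,0,0.075,5],[-0.4,0.178,-0.01,0,0,0.075,5],[-0.4,0.178,-0.01,0,0,0.075,5]]}}

```text
time: 20.92
ee_pos: [0.4989, -0.2892, 0.2346]
eef_rot: [0.859, 0.512, 0.0, -0.001]
ft_force: [-0.1, 0.2, -1.6]
width: 0.0124
```

```bash
cat > m.py <<'E'
from h import *
import sys
for n in ["top","side"]:
    c=eyes.camera(n);save(c,n+sys.argv[1])
    x=cv2.resize(c["image"][130:330,300:460] if n=="top" else c["image"][90:250,200:400],None,fx=3,fy=3,interpolation=2)
    cv2.imwrite("pics/z_%s%s"%(n,sys.argv[1]),x[:,:,::-1])
a=cv2.imread("pics/z_top"+sys.argv[1]);b=cv2.imread("pics/z_side"+sys.argv[1])
h=600;o=np.zeros((600,800,3),np.uint8);a=cv2.resize(a,(352,440));b=cv2.resize(b,(448,358));o[:440,:352]=a;o[:358,352:]=b;cv2.imwrite("pics/pair"+sys.argv[1],o)
s=r.read_state();print(s["time"],s["width"],s["ft_force"],s["ee_pos"],delta([.498,-.2955,s["ee_pos"][2]],Rj(-29)))
E
python3 m.py 4.png
```

```text
21.025 0.012643553680967447 [ 1.12534369  0.82732481 -2.2148909 ] [ 0.4990974  -0.28911282  0.23483589] [-0.031  0.01  -0.    -0.    -0.001  0.008]
```

View pics/pair4.png

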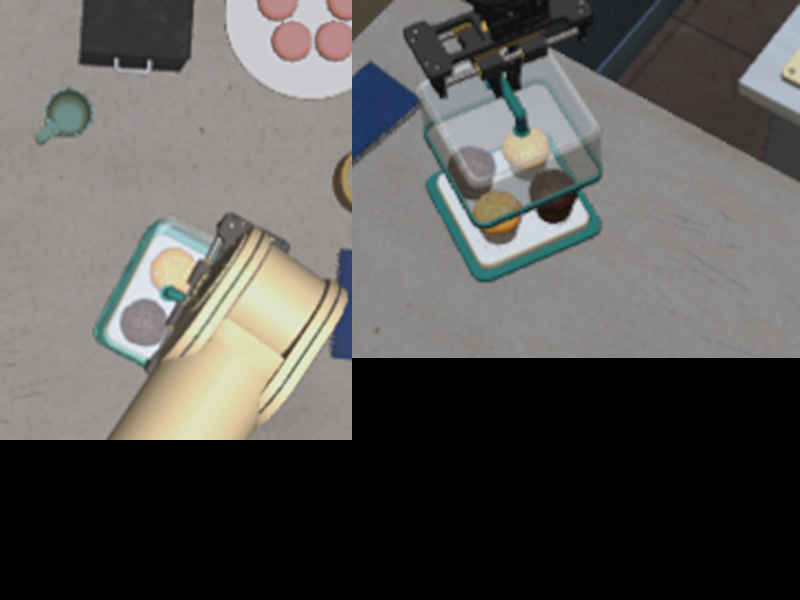

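The cover is held level about 130 mm up, with all four muffins visible under it, and it is nearly in line with the base. I'll correct by about 7 mm, lower it to just above the platform and check again.

{"method": "play_rows", "body": {"motion": [[-0.036,0.01,0,0,0,0.008,5],[-0.036,0.01,0.05,0,0,0.008,5],[-0.036,0.01,0.15,0,0,0.008,5],[-0.036,0.01,0.22,0,0,0.008,5],[-0.036,0.01,0.22,0,0,0.008,5]]}}

```text
time: 21.65
ee_pos: [0.4965, -0.2973, 0.1897]
eef_rot: [0.862, 0.506, -0.001, -0.001]
ft_force: [0.3, 0.1, -3.3]
width: 0.0126
```

```bash
cat > fit.py <<'E'
from h import *
from scipy.optimize import minimize
import sys
zr=r.read_state()["ee_pos"][2]-.105
c=eyes.camera("side");save(c,sys.argv[1])
hs=cv2.cvtColor(c["image"],cv2.COLOR_RGB2HSV).astype(float)
m=((hs[...,0]>75)&(hs[...,0]<100)&(hs[...,1]>60)).astype(np.uint8)
soft=cv2.GaussianBlur(m.astype(np.float32),(0,0),1.0)
def sq(p,half,z,edges):
    a=p[2];R=np.array([[np.cos(a),-np.sin(a)],[np.sin(a),np.cos(a)]])
    t=np.linspace(-.95,.95,60);L=[]
    if "x" in edges: L.append(np.c_[np.full(60,half),t*half])
    if "y" in edges: L.append(np.c_[t*half,np.full(60,half)])
    if "X" in edges: L.append(np.c_[np.full(60,-half),t*half])
    if "Y" in edges: L.append(np.c_[t*half,np.full(60,-half)])
    q=np.vstack(L)@R.T+p[:2];return np.c_[q,np.full(len(q),z)]
def fit(p0,half,z,edges):
    f=lambda p:-cv2.remap(soft,proj(c,sq([p0[0]+p[0]/1e3,p0[1]+p[1]/1e3,p0[2]+p[2]/100],half,z,edges)).astype(np.float32)[None],None,cv2.INTER_LINEAR).mean()
    b=min((minimize(f,[dx,dy,da],method="Nelder-Mead") for dx in(-4,0,4) for dy in(-4,0,4) for da in (-1.5,1.5)),key=lambda s:s.fun)
    return [round(p0[0]*1e3+b.x[0],1),round(p0[1]*1e3+b.x[1],1),round(np.degrees(p0[2]+b.x[2]/100),2),round(b.fun,2)]
s=r.read_state();print(s["ee_pos"],s["ft_force"],s["width"],"rim z",zr)
a=np.radians(-29)
# band centres: flange visible band between 80.. and 92 mm -> 86 ; rim band about 3 mm above lower edge
print("flange",fit([.498,-.2955,a],.0865,.008,"xy"))
tx=np.array([.485,.875])
for h,dz in[(.087,.003),(.087,.005)]: print("rim",fit([*(s["ee_pos"][:2]+.001*tx),a],h,zr+dz,"xyXY"),fit([*(s["ee_pos"][:2]+.001*tx),a],h,zr+dz,"xy"))
print(delta([.4975,-.2965,.135],Rj(-29)))
z=c["image"][100:260,200:400];cv2.imwrite("pics/z_"+sys.argv[1],cv2.resize(z,(800,640),interpolation=2)[:600,:,::-1])
E
python3 fit.py f5.png
```

```text
[ 0.49686249 -0.2976394   0.19063159] [-0.53579709  0.35389339 -1.75551603] 0.01220414136665295 rim z 0.08470364672051743
flange [np.float64(497.8), np.float64(-297.1), np.float64(-28.67), np.float64(-0.96)]
rim [np.float64(506.1), np.float64(-306.3), np.float64(-29.44), np.float64(-0.36)] [np.float64(506.4), np.float64(-306.5), np.float64(-28.55), np.float64(-0.67)]
rim [np.float64(506.9), np.float64(-305.5), np.float64(-29.56), np.float64(-0.36)] [np.float64(506.9), np.float64(-305.6), np.float64(-28.81), np.float64(-0.67)]
[ 0.007  0.     0.278 -0.001  0.    -0.002]
```

View pics/z_f5.png

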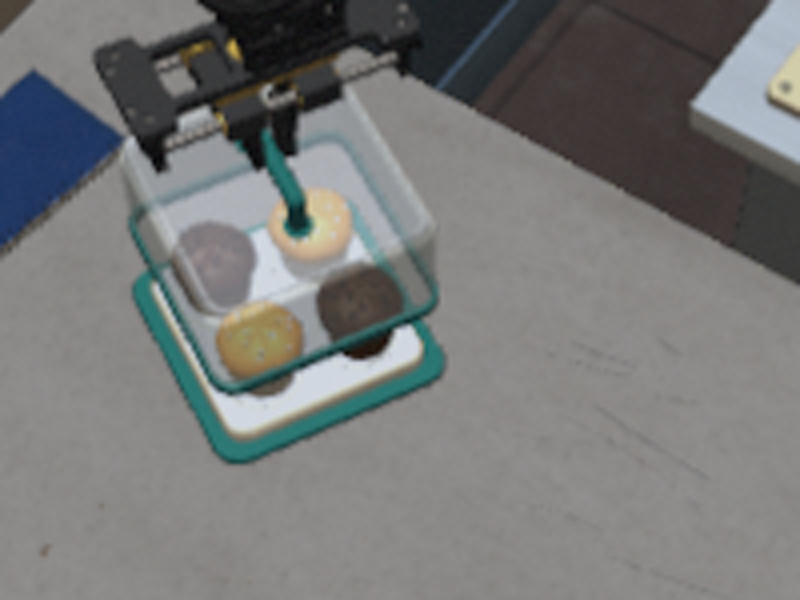

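```bash
cat > o.py <<'E'
from h import *
import sys
exec(open("fit.py").read().split("def fit")[0].replace('c=eyes.camera("side");save(c,sys.argv[1])','c=eyes.camera("side");save(c,sys.argv[1]);C=c'))
s=r.read_state();a=np.radians(-29);p=[*(s["ee_pos"][:2]+.001*np.array([.485,.875])),a]
img=cv2.resize(c["image"][100:260,200:400],(800,640),interpolation=2)[:600,:,::-1].copy()
def draw(P,col):
    for u in proj(c,P): cv2.circle(img,tuple(int(v) for v in ((u-[200,100])*4+1.5)),1,col,-1)
draw(sq(p,.087,zr,"xyXY"),(0,0,255));draw(sq(p,.087,zr+.092,"xyXY"),(0,160,255));draw(sq([.498,-.2955,a],.092,.008,"xyXY"),(255,0,255))
cv2.imwrite("pics/ov_"+sys.argv[1],img);print(s["ee_pos"],zr)
E
python3 o.py o6.png
```

```text
[ 0.4971601  -0.29787099  0.19122747] 0.08563159173603942
```

View pics/ov_o6.png

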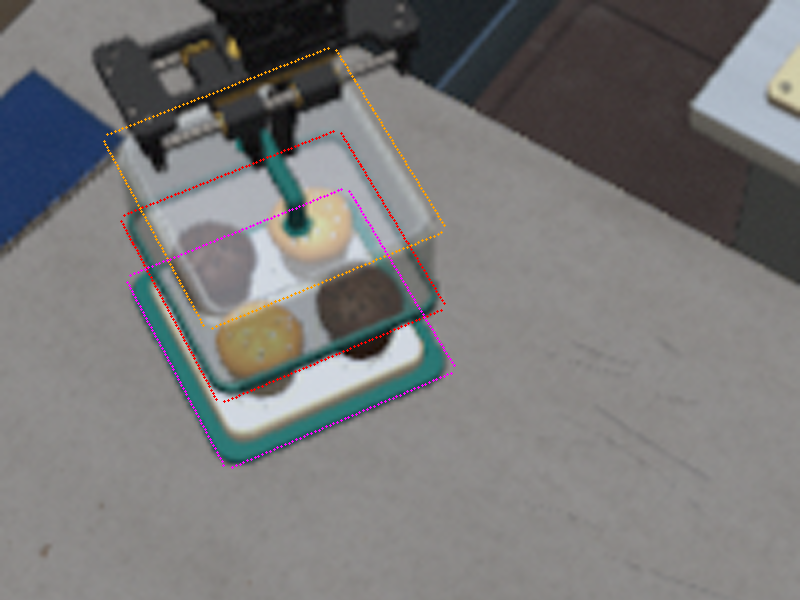

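The flange overlay lands on the flange. The red rim box surrounds the real rim evenly, about 1–2 px outside on each side, so the cover is centred to about 1 mm and square. Lowering it slowly while watching the force.

{"method": "play_rows", "body": {"motion": [[0.004,0,0.08,0,0,0,5],[0.004,0,0.16,0,0,0,5],[0.004,0,0.24,0,0,0,5],[0.004,0,0.29,0,0,0,5],[0.004,0,0.29,0,0,0,5]]}}

```text
time: 22.38
ee_pos: [0.497, -0.2968, 0.132]
eef_rot: [0.862, 0.506, -0.001, -0.001]
ft_force: [0.4, -0.3, -2.0]
width: 0.0129
```

{"method": "play_rows", "body": {"motion": [[0,0,0.015,0,0,0,5],[0,0,0.03,0,0,0,5],[0,0,0.045,0,0,0,5],[0,0,0.045,0,0,0,5]]}}

```text
time: 22.88
ee_pos: [0.4973, -0.297, 0.1237]
eef_rot: [0.862, 0.506, -0.0, -0.0]
ft_force: [0.3, 0.8, -1.8]
width: 0.0127
```

{"method": "play_rows", "body": {"motion": [[0,0,0.008,0,0,0,5],[0,0,0.016,0,0,0,5],[0,0,0.024,0,0,0,5],[0,0,0.024,0,0,0,5]]}}

```text
time: 23.38
ee_pos: [0.4974, -0.297, 0.1189]
eef_rot: [0.862, 0.506, -0.0, -0.0]
ft_force: [-0.2, 0.2, -2.4]
width: 0.0126
```

{"method": "play_rows", "body": {"motion": [[0,0,0.008,0,0,0,5],[0,0,0.016,0,0,0,5],[0,0,0.024,0,0,0,5],[0,0,0.024,0,0,0,5]]}}

```text
time: 23.88
ee_pos: [0.4974, -0.297, 0.1141]
eef_rot: [0.862, 0.506, -0.0, -0.0]
ft_force: [-0.1, -0.8, -2.9]
width: 0.0127
```

Free descent with no contact force, and it's about 1 mm short of home.

{"method": "play_rows", "body": {"motion": [[0,0,0.004,0,0,0,5],[0,0,0.008,0,0,0,5],[0,0,0.011,0,0,0,5],[0,0,0.011,0,0,0,5]]}}

```text
time: 24.38
ee_pos: [0.4975, -0.2971, 0.113]
eef_rot: [0.862, 0.506, 0.0, -0.0]
ft_force: [-4.3, 2.4, 9.0]
width: 0.0125
```

{"method": "play_rows", "body": {"motion": [[0,0,-0.004,0,0,0,20],[0,0,-0.004,0,0,0,40],[0,0,-0.004,0,0,0,55],[0,0,-0.004,0,0,0,55],[0,0,-0.004,0,0,0,55]]}}

```text
time: 25.0
ee_pos: [0.4974, -0.2971, 0.1129]
eef_rot: [0.862, 0.506, -0.0, -0.0]
ft_force: [-1.2, 0.8, 0.0]
width: 0.0453
```

{"method": "play_rows", "body": {"motion": [[0,0,-0.1,0,0,0,55],[0,0,-0.3,0,0,0,55],[0,0,-0.55,0,0,0,55],[0,0,-0.8,0,0,0,55],[0,0,-1,0,0,0,55]]}}

```text
time: 25.62
ee_pos: [0.4973, -0.2975, 0.3166]
eef_rot: [0.862, 0.506, 0.001, 0.001]
ft_force: [0.0, -0.1, 0.2]
width: 0.0479
```

{"method": "play_rows", "body": {"motion": [[0.25,0,0,0,0,0,55],[0.5,0,0,0,0,0,55],[0.75,0,0,0,0,0,55],[1,0,0,0,0,0,55],[1,0,0,0,0,0,55]]}}

```text
time: 26.25
ee_pos: [0.5966, -0.1175, 0.3134]
eef_rot: [0.861, 0.509, 0.0, -0.0]
ft_force: [0.3, -0.5, -0.4]
width: 0.0478
```

```bash
cat > e.py <<'E'
from h import *
a=np.radians(-29)
out=np.zeros((400,800,3),np.uint8)
for i,(n,(x,y)) in enumerate([("top",(330,225)),("side",(215,110))]):
    c=eyes.camera(n);save(c,n+"9.png");im=c["image"][y:y+110,x:x+110]
    out[:,400*i:400*i+400]=cv2.resize(im,(400,400),interpolation=2)[:,:,::-1]
    for l,z in [("cover_grip",.130),("cover",.008),("espresso_cup",0),("cinnamon_jar",0),("sugar_shaker",0),("order_pad",0)]:
        print(n,l,[(round(d["p"],2),np.round(onz(c,d["xy"],z)[:2],3).tolist()) for d in eyes.landmark_of(c,l)[:1]])
    for d in eyes.regions_of(c,"cover")[:1]: print(n,"cover top rect",rect(c,d["region"],.1))
    hs=cv2.cvtColor(c["image"],cv2.COLOR_RGB2HSV);m=cv2.inRange(hs,(75,60,40),(100,255,255));k,lab,st,ce=cv2.connectedComponentsWithStats(m)
    for j in range(1,k):
        if 80<st[j,4]: print(n,st[j].tolist(),"z.13",rect(c,lab==j,.13),"z.008",rect(c,lab==j,.008))
cv2.imwrite("pics/end.png",out);print(r.read_state()["ee_pos"])
E
python3 e.py
```

```text
top cover_grip [(0.77, [0.498, -0.292])]
top cover [(0.64, [0.501, -0.302])]
top espresso_cup [(0.66, [0.739, -0.14])]
top cinnamon_jar [(0.5, [0.761, 0.112])]
top sugar_shaker [(0.47, [0.76, 0.174])]
top order_pad [(0.71, [0.5, -0.56])]
top cover top rect ((497.7627258300781, -288.53863525390625), (177.97264099121094, 172.98536682128906), 61.18052291870117)
top [343, 232, 52, 79, 389] z.13 ((483.4340515136719, -228.2276611328125), (221.1158905029297, 115.95508575439453), 13.686877250671387) z.008 ((482.6888427734375, -239.4891357421875), (239.80361938476562, 125.75506591796875), 13.686872482299805)
top [371, 261, 32, 20, 162] z.13 ((495.6369323730469, -290.7367248535156), (92.38481140136719, 16.98417854309082), 61.141998291015625) z.008 ((495.923095703125, -307.28118896484375), (100.1927261352539, 18.419544219970703), 61.14200210571289)
side cover_grip [(0.57, [0.496, -0.31])]
side cover [(0.86, [0.49, -0.292])]
side espresso_cup [(0.92, [0.766, -0.133])]
side cinnamon_jar [(0.62, [0.769, 0.107])]
side sugar_shaker [(0.61, [0.783, 0.186])]
side order_pad [(0.83, [0.501, -0.563])]
side cover top rect ((519.1572875976562, -275.996337890625), (217.4221954345703, 183.068115234375), 60.60336685180664)
side [233, 169, 78, 47, 523] z.13 ((605.9775390625, -227.3373260498047), (122.37289428710938, 218.4252166748047), 19.506567001342773) z.008 ((550.6526489257812, -278.3665466308594), (134.59515380859375, 240.24085998535156), 19.5065860748291)
[ 0.59487525 -0.12239152  0.31288514]
```

View pics/end.png

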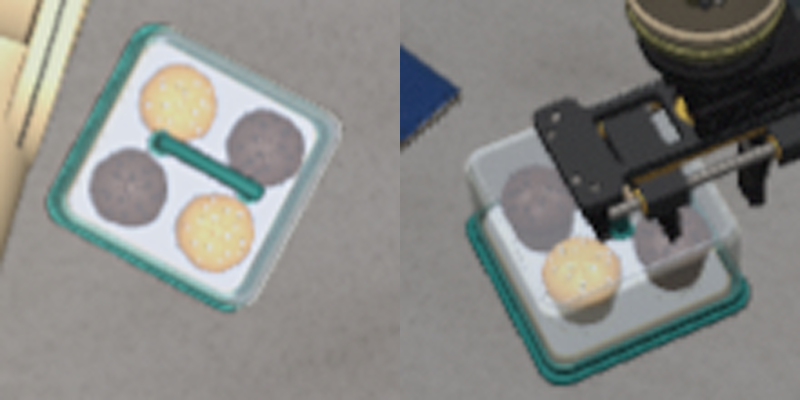

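The cover is square with the base (bar 61.1°, flange 61.1°), and its rim lies inside the flange edge on the visible sides. The four muffins stand upright inside. Bystander positions are within the detection noise, and the arm touches nothing. Handing in.

```bash
python3 -c "
from h import *
print(job.close_job())"
```

```text
the job is handed in; nothing more can be done
None
```

The order is made up and handed in at about 26 s of the 72 s allowed; the hand-in reports no verdict. I added one plain and one chocolate muffin from the board to the two free places. That leaves two of each on the platform and one of each still on the board. Then I put the cover on.

**What the last checks showed**
- **Muffins:** all four stand upright under the cover, seen in both the top and side pictures.
- **Cover square:** the handle bar and the flange both measured 61.1°. The rim shows evenly inside the flange on the sides I could see.
- **Cover seated:** it went down with no contact force until about 11 N at the expected seated height. After release the force was about 1 N.
- **Bystanders:** the cup, jars and order pad were where they started, within about 1.5 cm of detection scatter. The arm never went near them.

**What disagreed or was not seen**
- An automatic fit of the cover's rim before lowering came out about 1 cm off. It scored poorly, so I judged alignment from an overlay on the side picture instead, and the free descent agreed with that.
- Single-camera position estimates differed by up to about 1 cm.
- The far sides of the flange were not visible in the final pictures, so flatness there rests on the seated height and the force reading.

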